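Close the domino case

ROBOT

A 6-joint arm with a two-finger parallel gripper is mounted at the origin on the work surface. World frame = base frame: x ahead of the robot, y to its left, z up, the work surface at z = 0. Lengths are in m, angles in rad, forces in N, time in s.
With the tool pointing down it reaches from about 0.2 to 0.875 m from the base axis. Payload 3.4 kg.
Tool frame: the origin (TCP) lies between the finger pads; the fingertips stand 25 mm ahead of it and the grasp point (between the pads) lies 6 mm ahead of it (r.nose_length is the z of the fingertips in the tool frame, in m); z points along the fingers, y is the line along which they close (so a half turn about z gives the same grasp; the last joint's range is limited). The gripper opens to 94 mm and grips with 3 to 60 N. Pads are 16 mm wide; open, the fingers measure 119 mm over their backs; the gripper's body (75 mm by 177 mm) begins 78 mm behind the grasp point.
Start: joints at [-1.385, 0.276, 1.505, -0, 1.361, -0.121], TCP at [0.174, -0.548, 0.23] pointing down, gripper open.
Joint ranges: [-2.89, 2.89], [-0.75, 2.08], [0.22, 2.7], [-1.18, 4.32], [0.11, 2.71], [-2.7, 2.7]. Speed limits (rad/s): [2.57, 2.57, 3.14, 3.14, 3.14, 3.14].

INTERFACE

Orientations are given as a unit quaternion [w, x, y, z].
In Python, from plant import r, gripper_to, inverse_kinematics, vision, models, telemetry gives the robot as it stands. Calls block until the motion is done:
- r.move_to(position, orientation): joint-space move of the TCP to a pose.
- r.move_l(position, rot=None, vel=0.15, guard=None): straight line of the TCP; rot=None keeps the orientation; vel is the mean speed in m/s. With guard (N) it stops when the force on the tool has changed by that much, and returns True; else False.
- r.movej(angles): joint-space move.
- gripper_to(opening, f_grip=None): finger opening in m; f_grip is the grip in N (None keeps the last); returns when the fingers have stopped.
- r.hold(seconds).
- inverse_kinematics(position, orientation): joint angles nearest the present ones, or None.
- vision.snapshot(name): name is "side" or "top"; returns the picture (384x512x3 uint8, red, green, blue); there is no depth.
- vision.get_calibration(name): a dict with "fx", "fy", "cx", "cy" (pixels), "position" and "orientation" of the camera in the world. Camera axes: x right, y down, z forward; pixel columns grow to the right and rows downward; lengths in m; the calibration is good to about 2 mm. A picture is of the moment at which its call begins. get_calibration takes no time and is no camera call.
A pose or a line that the arm cannot do raises r.PlanningError and nothing moves.
- r.sign_off(): hands the job in; it is judged then, once.
Trained networks look in the newest picture that a camera, given by its name, has taken for a name from the list of things; names that differ only in an ending like _2 or _b are one class to them, and where a whole thing is asked for, a point or a joint stands for the part that bears it (a point fixed in the world has none). Each returns a list of dicts, best first, with "score" (0 to 1); they miss things now and then, are a little off and sometimes report something else, mostly with a low value. They report only what shows in the picture. A call takes as long as a camera call. They do not tell look-alikes from the thing itself.
- models.boxes_of(thing, camera): "at" ([x, y, z] in m, in world coordinates, good to about 4 mm: the middle of the surface that is visible of it).
- models.regions_of(thing, camera): "pixels" (384x512 bool, what is visible of it).
- models.mark_of(thing, camera): "at" ([x, y, z] in m, in world coordinates, good to about 4 mm: a listed point, or the origin of a listed thing).
Readings, each from a call of its own:
- telemetry.current_t(): time.
- telemetry.current_joints(): joint angles.
- telemetry.current_dq(): joint speeds.
- telemetry.current_joint_efforts(): joint torques, N m.
- telemetry.current_ee_pos(): TCP position.
- telemetry.current_tool_rot(): TCP orientation.
- telemetry.current_wrist_force(): force on the tool from outside, world axes, zero at the start.
- telemetry.current_torque(): the same for the moment, N m.
- telemetry.current_opening(): finger opening in m.
- telemetry.current_finger_force(): force on a finger pad.
Only numpy, scipy, OpenCV 4.12 (cv2) and the standard library are available. Lean on these libraries where they do the work, as an engineer would, in place of code of your own. Each camera call takes 0.05 s, during which the arm holds its last target. There are 200 camera calls.

TASK

Close the domino case with its loose wooden lid: pick the lid up by its grip bar, hook its tongue under the case's ledge with the lid tilted, slide it in just until it is felt to stop, then swing it down and press it until it lies flat and fully home under the catch, and let go. Be gentle: a light touch, well under 15 newtons, while sliding the tongue in, and well under 35 when pressing home; leave everything else on the shelf where it is.

Things in the scene. Friction and masses are not known exactly. Their poses are not given: they have to be found in the camera images.
- tray: Shallow dark wooden tray 246 x 134 mm, floor 4 mm thick, rim 12 mm high, fixed; origin at the centre of its underside, +x along it from the case's ledge end to its catch end. The open wooden case stands on it, parallel, centred in y, but anywhere up to 20 mm either way off-centre along x. That shift is not measured and must be felt; the case does not move under gentle handling.
- nominal_ledge (a point): Where the middle of the ledge's lower edge is if the case is unshifted (the real one is up to 20 mm off in tray x): tray (-74, 0, 52.5) mm, tray's axes. The level ledge is 7 mm thick, 110 mm wide (y), and overhangs 10 mm from the near wall's inner face, the stop for the tongue (unshifted x = -84 mm). Beneath the ledge the case is open down to tray z = 12 mm.
- nominal_seat (a point): Middle of the seat plane of the unshifted case: tray (0, 0, 44) mm, tray's axes. The seated lid's underside lies here, on the tops of the two side walls, 8 mm thick, inner faces at y = +-47 mm, running from unshifted x = -64 mm to the far wall. Between them the case is hollow (a few dominoes at the bottom).
- nominal_far (a point): Middle of the top inner edge of the far wall of the unshifted case: tray (84, 0, 50) mm, 168 mm from the stop. A steel spring catch, 30 mm wide, stands on it: its steep slope (z 52 to 67 mm) juts in 4 mm, yields up to 8 mm in +x (1.5 to 3.5 N) as the lid's far end is pressed down past it (some 2 to 10 N), then springs back over the lid.
- lid: The loose wooden lid, about 0.16 kg, flat on the shelf at the start. Plate 150 (x) x 100 (y) x 6 mm plus, at its -x end, a tongue 16 mm long, 70 mm wide, 6 mm thick: 166 mm in all. Origin on its underside, half-way along the 166 mm; x from tongue to far end, z up.
- lid_grip (a point): Centre of the lid's grip bar, at (20, 0, 23) mm in the lid's frame, lid's axes. The bar stands across the plate's top: 16 mm thick (x), 50 mm long (y), 34 mm high (6 to 40 mm above the lid's underside); 103 mm from the tongue's end. With the lid seated it is 67 mm above the tray's underside.
- lid_tip (a point): Middle of the tongue's end face, at (-83, 0, 3) mm in the lid's frame, lid's axes. With the lid fully in, it meets the stop beneath the ledge.
- dice_cup: Bystander: plastic dice cup, 72 mm across, 85 mm high; origin at the centre of its underside.
- torch: Bystander: aluminium torch lying on the shelf, 146 mm long along its x, 34 mm thick, with a toggle switch on top; origin under it, near its middle.
- bowl: Bystander: glass bowl of dominoes, 130 mm across, 65 mm high; origin at the centre of its underside.
- chess_board: Bystander: wooden chess board lying flat, 210 x 210 x 20 mm; origin at the centre of its underside.
- game_box0: Bystander: plastic game box 190 x 130 x 40 mm, number 1 from the bottom of a stack of three; origin at the centre of its underside.
- game_box1: Bystander: plastic game box 190 x 130 x 40 mm, number 2 from the bottom of a stack of three; origin at the centre of its underside.
- game_box2: Bystander: plastic game box 190 x 130 x 40 mm, number 3 from the bottom of a stack of three; origin at the centre of its underside.
Things that resemble listed ones, but are neither listed nor needed, are in the scene too. Leave any turquoise look-alike of the lid alone.

How it is judged:
By the outcome, as a careful person would: the job done as asked, in the order asked, and still so for the second after the job is handed in, with the robot touching nothing.
It also fails if it takes over 58 s, if anything falls off the work surface, if the arm or the gripper's body presses on something with over 40 N, if the wrist force passes 120 N, or if a joint passes its speed limit or range.

## Working session

There is one attempt and no reset: what is moved stays moved. The work goes in short steps, each a Python script; the robot and the scene stay as the last script left them, time stands still between calls to the robot, and variables do not carry over. Pictures are saved under pics/ and viewed, at most 10 in all, crops included, and the job is handed in when it is done.

```bash
ls; mkdir -p pics
cat > h.py <<'E'
import numpy as np, cv2
from scipy.spatial.transform import Rotation as R
from plant import r, gripper_to, inverse_kinematics, vision, models, telemetry as T
def q(Rm): return np.roll(Rm.as_quat(),1)
def snap(cam,name=None):
    im=vision.snapshot(cam)
    if name: cv2.imwrite('pics/'+name+'.png',im[:,:,::-1])
    return im
def cam(c):
    k=vision.get_calibration(c); o=np.array(k['orientation'])
    return k,R.from_quat(np.roll(o,-1)),np.array(k['position'])
def proj(c,p):
    k,Rc,t=cam(c); v=Rc.inv().apply(np.atleast_2d(p)-t)
    return np.c_[k['cx']+k['fx']*v[:,0]/v[:,2],k['cy']+k['fy']*v[:,1]/v[:,2]]
def unproj(c,uv,z):
    k,Rc,t=cam(c); uv=np.atleast_2d(uv)
    d=Rc.apply(np.c_[(uv[:,0]-k['cx'])/k['fx'],(uv[:,1]-k['cy'])/k['fy'],np.ones(len(uv))])
    return t+d*((z-t[2])/d[:,2])[:,None]
E
python3 - <<'E'
from h import *
np.set_printoptions(precision=4,suppress=True)
a=snap('top'); b=snap('side')
cv2.imwrite('pics/a.png',np.vstack([a,b])[:,:,::-1][:, :])
cv2.imwrite('pics/ab.png',cv2.resize(np.hstack([a,b])[:,:,::-1],(800,300)))
cv2.imwrite('pics/top.png',cv2.resize(a[:,:,::-1],(800,600)))
print(T.current_t())
for c in('top','side'):
    print(c,vision.get_calibration(c))
    for n in ('tray','nominal_ledge','nominal_seat','nominal_far','lid','lid_grip','lid_tip'):
        print(n,[(round(d['score'],2),np.array(d['at']),proj(c,d['at'])[0].round()) for d in models.mark_of(n,c)][:3])
E
```

```text
pics
0.1
top {'fx': 365.01207342610047, 'fy': 365.01207342610047, 'cx': 251.28919781295687, 'cy': 186.6095206662093, 'position': array([ 0.33  , -0.1338,  1.0206]), 'orientation': array([-0.0622,  0.7101, -0.6981,  0.0674])}
tray [(0.71, array([0.5419, 0.1772, 0.0007]), array([140., 177.]))]
nominal_ledge [(0.91, array([0.4619, 0.1855, 0.0501]), array([130., 202.]))]
nominal_seat [(0.57, array([0.5407, 0.172 , 0.0486]), array([137., 174.])), (0.38, array([0.5376, 0.1752, 0.0017]), array([141., 178.]))]
nominal_far [(0.59, array([0.6214, 0.1606, 0.0529]), array([143., 145.]))]
lid [(0.93, array([ 0.2573, -0.4895, -0.004 ]), array([378., 284.])), (0.78, array([ 0.5659, -0.2175,  0.0011]), array([279., 171.])), (0.69, array([ 0.3241, -0.252 , -0.003 ]), array([291., 257.]))]
lid_grip [(0.75, array([ 0.3264, -0.2308,  0.0291]), array([284., 256.])), (0.7, array([ 0.2394, -0.4743,  0.024 ]), array([376., 291.])), (0.68, array([ 0.5868, -0.218 ,  0.0242]), array([280., 162.]))]
lid_tip [(0.91, array([ 0.3276, -0.3374,  0.0042]), array([322., 256.])), (0.77, array([ 0.4838, -0.1972,  0.0016
[... 377 characters left out ...]
al_ledge [(0.62, array([0.4683, 0.1944, 0.053 ]), array([200., 305.]))]
nominal_seat [(0.68, array([0.5403, 0.1717, 0.0439]), array([181., 284.]))]
nominal_far [(0.93, array([0.6212, 0.1595, 0.0521]), array([158., 263.]))]
lid [(0.74, array([ 0.5686, -0.2186, -0.0029]), array([257., 186.])), (0.74, array([ 0.3309, -0.2472, -0.0007]), array([334., 211.]))]
lid_grip [(0.9, array([ 0.3304, -0.2323,  0.0215]), array([333., 210.])), (0.73, array([ 0.5863, -0.2184,  0.0279]), array([252., 177.]))]
lid_tip [(0.97, array([ 0.3308, -0.3326,  0.0035]), array([346., 191.])), (0.81, array([ 0.486 , -0.1998,  0.0036]), array([278., 200.])), (0.41, array([ 0.3208, -0.5436,  0.0041]), array([374., 150.]))]
```

View pics/top.png

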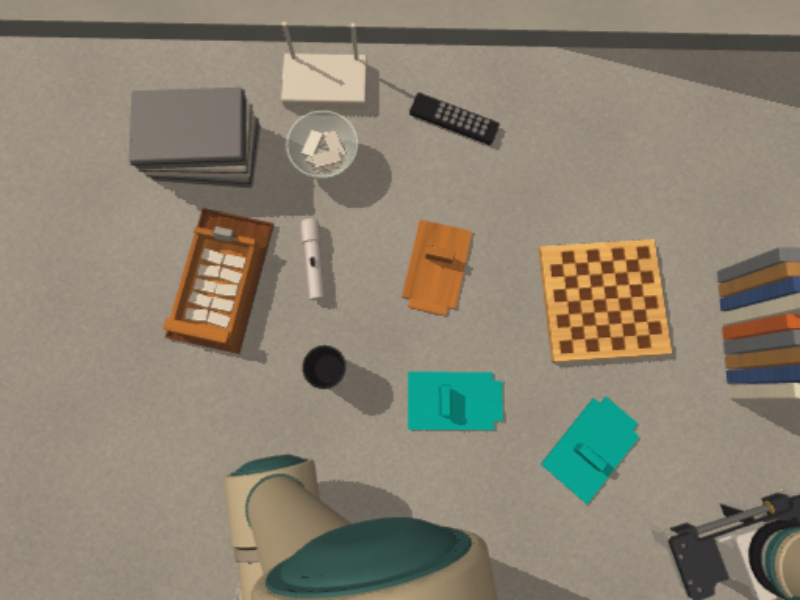

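Run:
```python
import cv2
im=cv2.imread('pics/a.png')
cv2.imwrite('pics/side.png',cv2.resize(im[384:],(800,600)))
```

```text
(no output)
```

View pics/side.png

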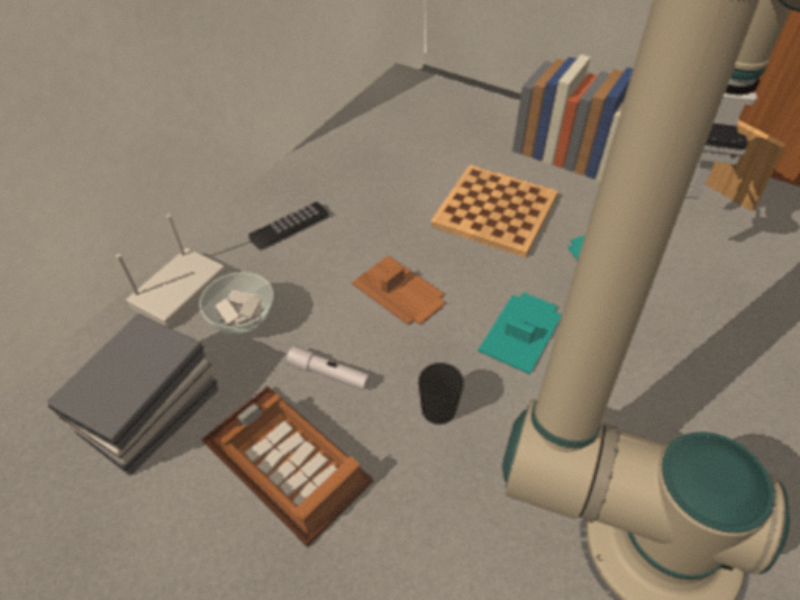

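The top picture shows three lids. The wooden one is at 800-px (436,267), i.e. 512-px (279,171). The two turquoise look-alikes are at (455,400) and (590,450). Only the wooden one, with the orange-brown plate and the same colour as the case, fits the description. The case on its tray is at (220,282), with the catch towards the top. Next I fit silhouettes for precise poses and confirm with a crop.

```bash
cat >> h.py <<'E'
from scipy.optimize import minimize
def box(x0,x1,y0,y1,z0,z1): return np.array([[x,y,z] for x in(x0,x1) for y in(y0,y1) for z in(z0,z1)])/1000
LID=[box(-67,83,-50,50,0,6),box(-83,-67,-35,35,0,6),box(12,28,-25,25,6,40)]
TRAY=[box(-123,123,-67,67,0,12)]
def render(c,parts,Rm,t,S=4):
    m=np.zeros((384*S,512*S),np.uint8)
    for b in parts:
        h=cv2.convexHull(((proj(c,Rm.apply(b)+t)+.5)*S-.5).astype(np.float32))
        cv2.fillConvexPoly(m,np.round(h*16).astype(np.int32),1,shift=4)
    return cv2.resize(m.astype(np.float32),(512,384),interpolation=cv2.INTER_AREA)
def fit(masks,parts,x0,z=0.,base=None):
    """masks {cam:bool}; x0 = x,y,yaw ; maximises IoU"""
    base=base or R.identity()
    def cost(v):
        s=0
        for c,m in masks.items():
            p=render(c,parts,R.from_euler('z',v[2])*base,np.array([v[0],v[1],z]))
            s-=np.minimum(p,m).sum()/np.maximum(p,m).sum()
        return s/len(masks)
    sim=np.array([x0]+[np.array(x0)+d for d in np.diag([.006,.006,.06])])
    o=minimize(cost,x0,method='Nelder-Mead',options=dict(initial_simplex=sim,xatol=1e-4,fatol=1e-5,maxiter=200))
    return o.x,-o.fun
def mask_at(thing,c,p):
    u,v=proj(c,p)[0]
    best=[d for d in models.regions_of(thing,c) if d['pixels'][int(v)-6:int(v)+7,int(u)-6:int(u)+7].any()]
    return best[0]['pixels'].astype(np.float32) if best else None
E
python3 - <<'E'
from h import *
np.set_printoptions(precision=4,suppress=True)
a=snap('top'); b=snap('side'); im={'top':a,'side':b}
ML={c:mask_at('lid',c,[.567,-.218,.006]) for c in im}
MT={c:mask_at('tray',c,[.54,.175,.03]) for c in im}
np.savez('m.npz',a=a,b=b,**{k+c:v for k,M in(('l',ML),('t',MT)) for c,v in M.items() if v is not None})
for c in im: print(c,'lid fit',fit({c:ML[c]},LID,[.567,-.218,-.194]), 'tray px',None if MT[c] is None else MT[c].sum())
print('both',fit(ML,LID,[.567,-.218,-.194]))
def crop(c,p,h,M):
    u,v=proj(c,p)[0].astype(int); x=im[c][:,:,::-1].copy()
    k=np.s_[v-h:v+h,u-h:u+h]; x=cv2.resize(x[k],(390,390),interpolation=cv2.INTER_CUBIC)
    if M is not None:
        cs,_=cv2.findContours(cv2.resize(M[k],(390,390),interpolation=cv2.INTER_NEAREST).astype(np.uint8),cv2.RETR_EXTERNAL,cv2.CHAIN_APPROX_NONE); cv2.drawContours(x,cs,-1,(255,255,0),1)
    return x
t=crop('top',[.54,.175,.03],58,MT['top']); l=crop('top',[.567,-.218,0],40,ML['top'])
cv2.imwrite('pics/crop1.png',np.hstack([t,l]))
E
```

```text
top lid fit (array([ 0.5658, -0.2175, -0.2239]), np.float64(0.9564652442932129)) tray px 4088.0
side lid fit (array([ 0.5675, -0.215 , -0.2066]), np.float64(0.9634897112846375)) tray px 5532.0
both (array([ 0.5667, -0.2162, -0.215 ]), np.float64(0.9482933878898621))
```

View pics/crop1.png

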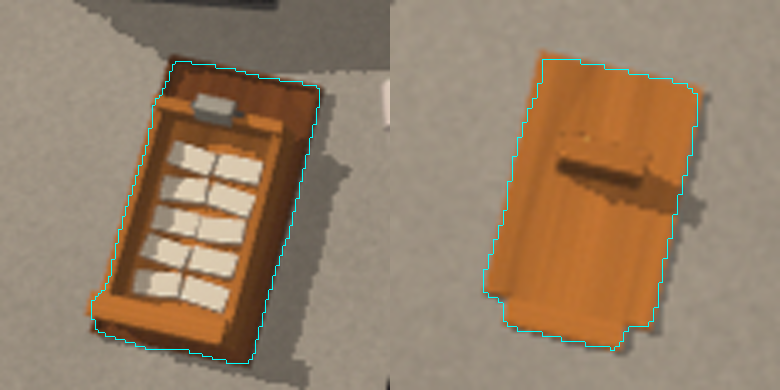

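The crop confirms it: the right half is the wooden lid with its tongue at the bottom (565,335) and bar at (600,165). The left half is the tray with the case shifted towards the ledge end, and the network's mask covers tray plus case. Next I fit tray plus case and take a prior on the shift.

```bash
cat >> h.py <<'E'
def case(s): return [box(-92+s,-74+s,-55,55,4,59.5),box(-92+s,92+s,-55,55,4,44),box(84+s,92+s,-55,55,4,50),box(84+s,90+s,-15,15,50,67)]
E
python3 - <<'E'
from h import *
np.set_printoptions(precision=4,suppress=True)
d=np.load('m.npz'); M={'top':d['ttop'],'side':d['tside']}
for s in (-20,-14,-8,-2,8):
    P=TRAY+case(s)
    print(s,[fit({c:M[c]},P,[.54,.175,-.2]) for c in M],fit(M,P,[.54,.175,-.2]))
v,_=fit(M,TRAY+case(-10),[.54,.175,-.2]); vt,_=fit({'top':M['top']},TRAY+case(-10),[.54,.175,-.2])
u0=proj('top',[.54,.175,.03])[0].astype(int)-58
def tr(px,z,v):
    p=unproj('top',np.array(px)/390*116+u0-.0,z)-[v[0],v[1],0]
    return R.from_euler('z',-v[2]).apply(p)*1000
for n,px,z in(('ledge inner',[(107,292),(228,318)],.0595),('ledge outer',[(90,314),(222,344)],.0595),('far outer',[(158,98),(283,120)],.05),('far inner',[(157,107),(280,132)],.05),('tray corners',[(172,55),(322,88),(255,363)],.012)):
    print(n,tr(px,z,vt))
E
```

```text
-20 [(array([ 0.5359,  0.1725, -0.1937]), np.float64(0.9550030827522278)), (array([ 0.5385,  0.1778, -0.2019]), np.float64(0.9823087453842163))] (array([ 0.5371,  0.1756, -0.1929]), np.float64(0.946637749671936))Traceback (most recent call last):
  File "<stdin>", line 6, in <module>
  File "h.py", line 39, in fit
    o=minimize(cost,x0,method='Nelder-Mead',options=dict(initial_simplex=sim,xatol=1e-4,fatol=1e-5,maxiter=200))
    res = _minimize_neldermead(fun, x0, args, callback, bounds=bounds,
                               **options)
    fxr = func(xr)
    fx = function(np.copy(x), *(wrapper_args + args))
  File "h.py", line 35, in cost
    p=render(c,parts,R.from_euler('z',v[2])*base,np.array([v[0],v[1],z]))
  File "h.py", line 26, in render
    h=cv2.convexHull(((proj(c,Rm.apply(b)+t)+.5)*S-.5).astype(np.float32))
                       ~~~~^^^^^^^^^^^^^^^^^
  File "h.py", line 13, in proj
    k,Rc,t=cam(c); v=Rc.inv().apply(np.atleast_2d(p)-t)
           ~~~^^^
  File "h.py", line 10, in cam
    k=vision.get_calibration(c); o=np.array(k['orientation'])
ValueError: time passes only in moves, steps and waits
```

```bash
sed -i 's/^def cam(c):/import functools\n@functools.cache\ndef cam(c):/' h.py
python3 - <<'E'
from h import *
np.set_printoptions(precision=4,suppress=True)
d=np.load('m.npz'); M={'top':d['ttop'],'side':d['tside']}
for s in (-18,-12,-6,0):
    P=TRAY+case(s)
    print(s,[fit({c:M[c]},P,[.54,.175,-.2]) for c in M],fit(M,P,[.54,.175,-.2]))
vt,_=fit({'top':M['top']},TRAY+case(-12),[.54,.175,-.2])
u0=proj('top',[.54,.175,.03])[0].astype(int)-58
def tr(px,z,v):
    p=unproj('top',np.array(px)/390*116+u0-.0,z)-[v[0],v[1],0]
    return R.from_euler('z',-v[2]).apply(p)*1000
for n,px,z in(('ledge inner',[(107,292),(228,318)],.0595),('ledge outer',[(90,314),(222,344)],.0595),('far outer',[(158,98),(283,120)],.05),('far inner',[(157,107),(280,132)],.05),('tray corners',[(172,55),(322,88),(255,363)],.012)):
    print(n,tr(px,z,vt))
print(T.current_t())
E
```

```text
-18 [(array([ 0.5357,  0.1723, -0.1913]), np.float64(0.9553418755531311)), (array([ 0.5383,  0.1781, -0.2021]), np.float64(0.9824248552322388))] (array([ 0.5375,  0.1762, -0.2013]), np.float64(0.9471620321273804))
-12 [(array([ 0.5351,  0.1723, -0.1925]), np.float64(0.9537671804428101)), (array([ 0.5383,  0.1779, -0.2013]), np.float64(0.9826221466064453))] (array([ 0.5373,  0.1759, -0.1949]), np.float64(0.9465367794036865))
-6 [(array([ 0.5354,  0.1727, -0.196 ]), np.float64(0.9515365958213806)), (array([ 0.5383,  0.1779, -0.2013]), np.float64(0.9819332957267761))] (array([ 0.5374,  0.1757, -0.1987]), np.float64(0.9463082551956177))
0 [(array([ 0.5351,  0.1727, -0.2006]), np.float64(0.9498737454414368)), (array([ 0.5378,  0.1777, -0.1996]), np.float64(0.9800639748573303))] (array([ 0.537 ,  0.1762, -0.2031]), np.float64(0.9464499354362488))
ledge inner [[-89.3703  42.8342  59.5   ]
 [-89.4784 -55.3771  59.5   ]]
ledge outer [[-108.9049   51.036    59.5   ]
 [-110.1966  -56.0698   59.5   ]]
far outer [[ 74.1737  50.0516  50.    ]
 [ 77.5152 -54.4716  50.    ]]
far inner [[ 66.6267  48.7989  50.    ]
 [ 67.1916 -54.618   50.    ]]
tray corners [[ 122.09     63.879    12.    ]
 [ 120.4779  -68.7038   12.    ]
 [-118.0332  -72.4211   12.    ]]
1.1
```

```bash
cat >> h.py <<'E'
LT=R.from_matrix(np.array([[0,1,0],[1,0,0],[0,0,-1.]]))   # tool axes in lid frame
FL=R.from_euler('z',np.pi)
GZ=33.
def tcp(pl,Rl,flip=False,gz=GZ):
    """TCP pose that holds the lid with origin pl (m), rotation Rl"""
    Rt=Rl*LT
    if flip: Rt=Rt*FL
    return pl+Rl.apply([.020,0,gz/1000]),q(Rt)
def lidpose_tip(tip,yaw,th):
    Rl=R.from_euler('z',yaw)*R.from_euler('y',-th); return tip-Rl.apply([-.083,0,.003]),Rl
def tray2w(p,v): return R.from_euler('z',v[2]).apply(np.array(p)/1000)+[v[0],v[1],0]
TR=np.array([.5378,.1752,-.199]); S0=-16.
E
python3 - <<'E'
from h import *
np.set_printoptions(precision=3,suppress=True)
Rl=R.from_euler('z',-.207); g=np.array([.5863,-.2195,0]); pl=g-Rl.apply([.02,0,0])
for f in(0,1):
    print(f,inverse_kinematics(*tcp(pl,Rl,f)))
    for th in(0,.35): print(inverse_kinematics(*tcp(*lidpose_tip(tray2w([-75,0,55],TR),TR[2],th),f)))
E
```

```text
0 [-0.469  0.512  1.658 -0.     0.972 -0.262]
[ 0.174  0.412  1.684 -0.     1.045  0.373]
[ 0.286  0.241  1.927 -0.258  0.678  0.662]
1 None
None
[ 0.286  0.241  1.927 -0.258  0.678 -2.479]
```

Run:
```python
from h import *
np.set_printoptions(precision=4,suppress=True)
Rl=R.from_euler('z',-.207); g=np.array([.5863,-.2195,0]); pl=g-Rl.apply([.02,0,0])
p,o=tcp(pl,Rl)
r.move_to(p+[0,0,.06],o); 
print('hit',r.move_l(p,vel=.12,guard=5),T.current_wrist_force(),T.current_ee_pos()-p)
gripper_to(.010,f_grip=35)
print('open',T.current_opening(),T.current_finger_force(),T.current_ee_pos(),T.current_t())
r.move_l(p+[0,0,.14],vel=.2)
print('lift',T.current_opening(),T.current_wrist_force())
tip=tray2w([-74+S0+15,0,50+70],TR)
P,O=tcp(*lidpose_tip(tip,TR[2],np.radians(20)))
r.move_to(P,O)
print(T.current_ee_pos()-P,T.current_wrist_force(),T.current_t())
a=snap('top');b=snap('side');
np.savez('h1.npz',a=a,b=b)
cv2.imwrite('pics/hov.png',cv2.resize(np.hstack([a[100:250,60:260],b[180:350,80:280][:150]])[:,:,::-1],(800,300),interpolation=cv2.INTER_CUBIC))
```

```text
hit True [-0.9849  0.0561  5.192 ] [-0.0016 -0.0002 -0.0016]
open 0.01568648959632442 39.837388909072615 [ 0.5859 -0.2195  0.0313] 4.7833
lift 0.01565692757112658 [-0.5237 -0.3085 -1.9043]
[ 0.0005 -0.0007 -0.0002] [ 0.0666 -0.4205 -1.4267] 7.1083
```

View pics/hov.png

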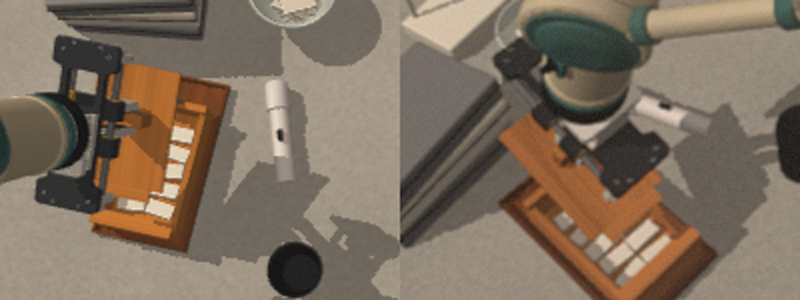

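```bash
sed -i 's/^GZ=33./GZ=31.3/' h.py
cat >> h.py <<'E'
from scipy.ndimage import map_coordinates
def edge(c,im,A,B,Rm,t,axis,rng=8):
    """offset (mm, along body axis) of the strongest edge near body segment A-B (mm)"""
    offs=np.arange(-rng,rng+.01,.5); s=np.linspace(.08,.92,60)[:,None]
    pts=(np.array(A)*(1-s)+np.array(B)*s)
    prof=[]
    for o in offs:
        uv=proj(c,Rm.apply((pts+o*np.eye(3)[axis])/1000)+t)
        prof.append([np.median(map_coordinates(im[:,:,k].astype(float),[uv[:,1],uv[:,0]],order=1)) for k in range(3)])
    g=np.linalg.norm(np.gradient(np.array(prof),axis=0),axis=1); i=int(g.argmax())
    w=np.clip(g-.5*g[i],0,None)*(abs(np.arange(len(g))-i)<6)
    return round(float((offs*w).sum()/w.sum()),1),round(float(g[i]),0)
E
python3 - <<'E'
from h import *
d0=np.load('m.npz'); d1=np.load('h1.npz')
Rt=R.from_euler('z',TR[2]); t=np.array([TR[0],TR[1],0])
pt=T.current_ee_pos(); Rl=R.from_quat(np.roll(T.current_tool_rot(),-1))*LT.inv(); pl=pt-Rl.apply([.02,0,GZ/1000])
print('lid yaw/tilt',Rl.as_euler('ZYX'))
s=S0
E={'ledge+y':([-92+s,55,59.5],[-74+s,55,59.5]),'ledge-y':([-92+s,-55,59.5],[-74+s,-55,59.5]),'wall-in+':([-60+s,47,44],[70+s,47,44]),'wall-in-':([-60+s,-47,44],[70+s,-47,44]),'wall-out+':([-70+s,55,44],[80+s,55,44]),'wall-out-':([-70+s,-55,44],[80+s,-55,44]),'tray+':([-115,67,12],[115,67,12]),'tray-':([-115,-67,12],[115,-67,12])}
EX={'ledge in':([-74+s,-50,59.5],[-74+s,50,59.5]),'ledge out':([-92+s,-50,59.5],[-92+s,50,59.5]),'far in':([84+s,-48,50],[84+s,-18,50]),'tray far':([123,-60,12],[123,60,12]),'tray near':([-123,-60,12],[-123,60,12])}
L={'lid-':([-60,-50,6],[78,-50,6]),'lid-b':([-60,-50,0],[78,-50,0]),'lid+':([-60,50,6],[-20,50,6]),'ton-':([-82,-35,6],[-68,-35,6]),'ton+':([-82,35,6],[-68,35,6])}
LX={'tip':([-83,-30,6],[-83,30,6]),'tipb':([-83,-30,0],[-83,30,0])}
for c,k in(('top','a'),('side','b')):
    f=lambda D,im,Rm,tt,ax:{n:edge(c,im,*ab,Rm,tt,ax) for n,ab in D.items()}
    print(c,'\n case y',f(E,d0[k],Rt,t,1),'\n case x',f(EX,d0[k],Rt,t,0),'\n lid y',f(L,d1[k],Rl,pl,1),'\n lid x',f(LX,d1[k],Rl,pl,0))
def wire(c,im,parts):
    x=cv2.resize(im[:,:,::-1],None,fx=3,fy=3,interpolation=cv2.INTER_CUBIC)
    for P,Rm,tt,col in parts:
        for b in P:
            uv=(proj(c,Rm.apply(b)+tt)+.5)*3
            for i in range(8):
                for j in range(i):
                    if bin(i^j).count('1')==1: cv2.line(x,tuple(uv[i].astype(int)),tuple(uv[j].astype(int)),col,1)
    return x
W=[(LID,Rl,pl,(255,255,0)),(TRAY+case(s),Rt,t,(0,255,0))]
a=wire('top',d1['a'],W)[330:730,200:600]; b=wire('side',d1['b'],W)[630:1030,330:730]
cv2.imwrite('pics/wire.png',np.hstack([a,b]))
E
```

```text
lid yaw/tilt [-2.00587687e-01 -3.48961991e-01 -3.47546007e-04]
top 
 case y {'ledge+y': (-2.5, 11.0), 'ledge-y': (-1.9, 12.0), 'wall-in+': (-2.3, 12.0), 'wall-in-': (0.1, 20.0), 'wall-out+': (-2.5, 11.0), 'wall-out-': (7.4, 19.0), 'tray+': (-1.5, 11.0), 'tray-': (-5.2, 11.0)} 
 case x {'ledge in': (6.4, 21.0), 'ledge out': (-4.1, 14.0), 'far in': (-2.5, 14.0), 'tray far': (-2.1, 8.0), 'tray near': (-1.0, 11.0)} 
 lid y {'lid-': (-5.2, 14.0), 'lid-b': (-3.4, 13.0), 'lid+': (0.2, 16.0), 'ton-': (-5.4, 17.0), 'ton+': (-5.1, 14.0)} 
 lid x {'tip': (-0.4, 11.0), 'tipb': (-2.3, 10.0)}
side 
 case y {'ledge+y': (4.3, 3.0), 'ledge-y': (2.3, 8.0), 'wall-in+': (-1.2, 8.0), 'wall-in-': (-5.1, 7.0), 'wall-out+': (-5.8, 6.0), 'wall-out-': (2.8, 7.0), 'tray+': (4.1, 14.0), 'tray-': (5.1, 7.0)} 
 case x {'ledge in': (-0.7, 13.0), 'ledge out': (-3.0, 10.0), 'far in': (-0.9, 8.0), 'tray far': (-0.8, 6.0), 'tray near': (-3.9, 9.0)} 
 lid y {'lid-': (-7.6, 2.0), 'lid-b': (-7.1, 1.0), 'lid+': (2.0, 8.0), 'ton-': (0.5, 8.0), 'ton+': (2.1, 17.0)} 
 lid x {'tip': (-5.2, 20.0), 'tipb': (-4.7, 20.0)}
```

View pics/wire.png

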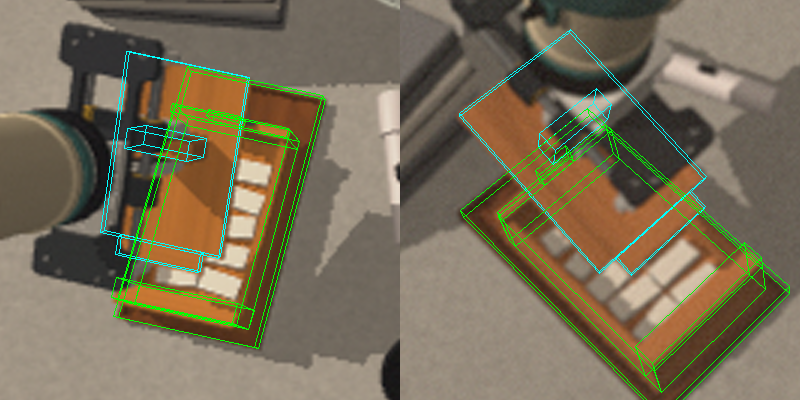

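Relative to the case, the lid sits about 2.4 mm towards −y in both cameras (top −4.8 vs −2.3, side +1.5 vs +3.8). I shift it by +2.4 mm, lower it, check, then slide in gently under guard.

```bash
cat >> h.py <<'E'
TR[:2]+=R.from_euler('z',TR[2]).apply([0,.0024,0])[:2]
Rtr=R.from_euler('z',TR[2])
def tip_now():
    pt=T.current_ee_pos(); Rl=R.from_quat(np.roll(T.current_tool_rot(),-1))*LT.inv()
    tip=pt-Rl.apply([.02,0,GZ/1000])+Rl.apply([-.083,0,.003])
    e=(Rtr.inv()*Rl).as_euler('ZYX')
    return (Rtr.inv().apply(tip-[TR[0],TR[1],0])*1000).round(2),np.degrees(e[:2]).round(2)
def go(x,z,th,vel,guard=None,y=0):
    P,O=tcp(*lidpose_tip(tray2w([x,y,z],TR),TR[2],np.radians(th)))
    h=r.move_l(P,O,vel=vel,guard=guard)
    print('hit' if h else 'end',[x,z,th],*tip_now(),'F',Rtr.inv().apply(T.current_wrist_force()).round(2),'t',round(T.current_t(),2)); return h
E
python3 - <<'E'
from h import *
x0=-75
go(x0,70,20,.1)
h=go(x0,43.9,20,.04,5)
r.hold(.2); print(tip_now(),Rtr.inv().apply(T.current_wrist_force()).round(2))
if not h:
    a=snap('top');b=snap('side');np.savez('h2.npz',a=a,b=b)
    cv2.imwrite('pics/low.png',cv2.resize(np.hstack([a[110:240,60:230],b[200:330,100:270]])[:,:,::-1],None,fx=2.35,fy=2.35,interpolation=cv2.INTER_CUBIC))
E
```

```text
end [-75, 70, 20] [-74.4    0.1   70.25] [-2.000e-02 -2.004e+01] F [ 1.01  0.16 -1.22] t 7.88
end [-75, 43.9, 20] [-74.83   0.09  43.91] [  0.   -20.01] F [-0.56  0.4  -0.81] t 8.68
(array([-74.73,   0.13,  44.19]), array([-1.000e-02, -2.004e+01])) [ 0.48 -0.14 -1.73]
```

View pics/low.png

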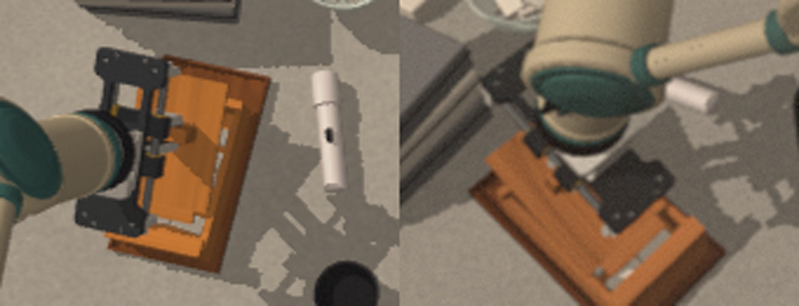

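The tongue tip, at top-view (175,225), sits just inboard of the ledge at (160,245), inside the walls and touching nothing. Sliding in now.

Run:
```python
from h import *
h=go(-112,43.9,20,.02,3)
for _ in range(2): r.hold(.15); print(tip_now(),Rtr.inv().apply(T.current_wrist_force()).round(2))
a=snap('top');b=snap('side');np.savez('h3.npz',a=a,b=b)
f=R.from_quat(np.roll(T.current_tool_rot(),-1))*LT.inv(); pl=T.current_ee_pos()-f.apply([.02,0,GZ/1000])
t=np.array([TR[0],TR[1],0]); d0=np.load('m.npz')
for c,k,im in(('top','a',a),('side','b',b)):
    print(c,'lid',[edge(c,im,A,B,f,pl,1) for A,B in(([-60,-50,6],[0,-50,6]),([20,-50,6],[78,-50,6]),([-60,50,6],[-20,50,6]))],
     'case',[edge(c,d0[k],A,B,Rtr,t,1) for A,B in(([-108,55,59.5],[-90,55,59.5]),([-108,-55,59.5],[-90,-55,59.5]),([-75,47,44],[50,47,44]),([-75,-47,44],[50,-47,44]))])
```

```text
hit [-112, 43.9, 20] [-100.17    0.12   43.95] [  0.09 -20.12] F [ 3.32 -0.85 -0.11] t 10.2
(array([-1.0021e+02,  8.0000e-02,  4.3660e+01]), array([  0.05, -20.07])) [ 2.83 -0.51  0.8 ]
(array([-1.002e+02,  4.000e-02,  4.355e+01]), array([  0.04, -20.06])) [4.66 0.22 0.81]
top lid [(-6.7, 4.0), (-5.6, 12.0), (3.0, 10.0)] case [(-4.9, 11.0), (-4.3, 12.0), (-4.7, 12.0), (-2.4, 20.0)]
side lid [(-7.7, 1.0), (7.6, 8.0), (7.6, 3.0)] case [(7.8, 6.0), (-0.1, 8.0), (-3.7, 9.0), (-7.0, 7.0)]
```

Felt stop at tip x = −100.2 (top corner −101.2), so the shift is about −17 mm, matching the picture. Now I swing down around the tongue.

```bash
cat >> h.py <<'E'
STOP=-101.2
def swing(th,c,vel,guard,gap=.3,y=.6):
    t=np.radians(th); x=STOP+gap+3*np.sin(t); xb=x+3*np.sin(t)
    z=44+c-(STOP+20-xb)*np.tan(t)+3*np.cos(t)
    return go(x,z,th,vel,guard,y)
E
python3 - <<'E'
from h import *
for th in (19.5,15,11,9):
    if swing(th,3.2*th/20,.03,5): break
else:
    for th in (7,5,3,1.5):
        if swing(th,3.2*th/20,.02,14): break
E
```

```text
end [np.float64(-99.8985794222987), np.float64(43.68103184537869), 19.5] [-100.18    0.5    43.39] [ -0.03 -19.44] F [2.1  1.6  0.25] t 10.85
hit [np.float64(-100.12354286469244), np.float64(44.435280512700174), 15] [-99.03   0.78  43.58] [ 1.000e-02 -1.779e+01] F [-0.19  0.17 -1.4 ] t 11.07
```

The guard tripped because the contact force was being released (net force is now just the lid's weight). Continuing with a slightly wider guard.

Run:
```python
from h import *
for th in (15,12,9):
    if swing(th,3.2*th/20,.02,8): break
else:
    for th in (7,5,3,1.5):
        if swing(th,3.2*th/20,.02,14): break
```

```text
end [np.float64(-100.12354286469244), np.float64(44.435280512700174), 15] [-100.43    0.46   44.16] [ -0.   -15.01] F [ 2.71 -0.08 -2.45] t 11.45
end [np.float64(-100.27626492754673), np.float64(44.932236502089324), 12] [-100.58    0.55   44.83] [ -0.02 -12.  ] F [ 2.56  0.18 -1.98] t 11.86
end [np.float64(-100.43069660487932), np.float64(45.43155225854923), 9] [-100.69    0.53   45.31] [-0.01 -8.99] F [ 1.48  0.57 -0.67] t 12.26
end [np.float64(-100.53439196978456), np.float64(45.7685646480419), 7] [-100.8     0.55   45.68] [-0.02 -6.99] F [ 1.61 -0.23 -1.34] t 12.57
end [np.float64(-100.63853277175703), np.float64(46.11080825952415), 5] [-100.89    0.59   46.02] [-0.02 -4.99] F [ 0.87  0.77 -1.53] t 12.89
end [np.float64(-100.74299213127118), np.float64(46.45991221984789), 3] [-100.98    0.74   46.51] [-0.02 -3.  ] F [ 0.75 -0.03 -0.49] t 13.21
end [np.float64(-100.82146915507639), np.float64(46.727222125105556), 1.5] [-101.06    0.62   46.57] [-0.01 -1.48] F [ 1.71  0.68 -1.22] t 13.48
```

Run:
```python
from h import *
a=snap('top');b=snap('side');np.savez('h4.npz',a=a,b=b)
print(T.current_opening(),T.current_finger_force())
cv2.imwrite('pics/sw.png',cv2.resize(np.hstack([a[110:240,80:210],b[210:340,110:240]])[:,:,::-1],None,fx=3.05,fy=3.05,interpolation=cv2.INTER_CUBIC))
```

```text
0.01557836116242441 37.89769076567609
```

View pics/sw.png

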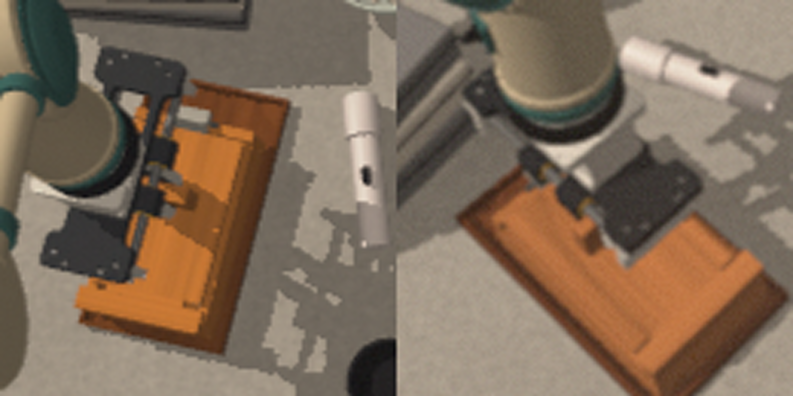

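The lid is under the ledge, nearly flat and lined up. The catch at (195,118) is at its far edge. Pressing home now.

Run:
```python
from h import *
swing(.5,.1,.02,12) 
swing(0,0,.01,12)
r.hold(.1);print(tip_now(),Rtr.inv().apply(T.current_wrist_force()).round(2),T.current_torque())
h=swing(-.3,-2.5,.01,10)
r.hold(.1);print(tip_now(),Rtr.inv().apply(T.current_wrist_force()).round(2),T.current_torque())
```

```text
end [np.float64(-100.87382039350489), np.float64(46.92842340564396), 0.5] [-100.98    0.47   46.85] [-0.02 -0.47] F [ 0.04  0.68 -1.1 ] t 13.83
end [np.float64(-100.9), np.float64(47.0), 0] [-101.      0.6    47.01] [-0.01  0.02] F [ 0.5  -0.03 -0.6 ] t 14.08
(array([-101.  ,    0.57,   47.02]), array([-0.01,  0.01])) [ 0.58 -0.02 -0.37] [-0.02241827 -0.08367186 -0.02619991]
hit [np.float64(-100.91570789149426), np.float64(44.603273272332885), -0.3] [-101.04    0.56   47.12] [-0.    0.09] F [-0.64 -0.59  4.92] t 14.4
(array([-101.04,    0.58,   47.11]), array([-0.  ,  0.08])) [-0.88  0.09  5.03] [-0.03421989 -0.14326759 -0.02255847]
```

Run:
```python
from h import *
p=T.current_ee_pos()
r.move_l(p+[0,0,.0004],vel=.01)
print(Rtr.inv().apply(T.current_wrist_force()).round(2))
gripper_to(.05)
p=T.current_ee_pos(); print(p,T.current_wrist_force())
r.move_l(p+[0,0,.07],vel=.12)
gripper_to(.0)
# press far end: lid point (58,0,6)
P=tray2w([STOP+83+58,.6,0],TR); P[2]=.050+.025
print('above',P,T.current_opening(),T.current_t())
_,O=tcp(*lidpose_tip(tray2w([0,0,50],TR),TR[2],0))
r.move_to(P+[0,0,.04],O)
h=r.move_l(P+[0,0,.006],vel=.06,guard=8);print(h)
if not h:
    h=r.move_l(P-[0,0,.006],vel=.01,guard=10)
print(h,(T.current_ee_pos()-P)*1000,T.current_wrist_force(),T.current_t())
r.hold(.2);print((T.current_ee_pos()-P)*1000,T.current_wrist_force())
```

```text
[0.14 0.66 1.11]
[0.54036692 0.17771279 0.07564798] [-0.06762677  0.06819078 -0.49798744]
above [0.5774076  0.17027277 0.075     ] 0.0005073780178080789 17.075
False
True [-0.01552199 -0.02017125  0.27357791] [ 0.73494798 -0.46213223  4.44331589] 18.8167
[ 0.02056222 -0.01254118  0.24660768] [-0.18008323  0.45135173  5.11636986]
```

The plate top at the far end is at 50.2 mm, against 50.0 seated and a catch lip at 52, and it's firm. Now I retreat and look.

Run:
```python
from h import *
p=T.current_ee_pos()
r.move_l(p+[0,0,.15],vel=.2)
r.movej([-0.9,0.276,1.505,0,1.361,-.121])
a=snap('top');b=snap('side');np.savez('h5.npz',a=a,b=b)
M={}
for c in('top','side'):
    m=mask_at('lid',c,tray2w([0,0,50],TR)); print(c,None if m is None else (m.sum(),fit({c:m},LID[:1]+LID[2:],[*tray2w([STOP+83,0,0],TR)[:2],TR[2]],z=.044)))
print(tray2w([STOP+83,0,0],TR),TR,T.current_t(),T.current_wrist_force())
cv2.imwrite('pics/end.png',cv2.resize(np.hstack([a[110:240,80:210],b[210:340,110:240]])[:,:,::-1],None,fx=3.05,fy=3.05,interpolation=cv2.INTER_CUBIC))
```

```text
top (np.float32(2008.0), (array([ 0.51764555,  0.17891391, -0.20391111]), np.float64(0.9403584003448486)))
side (np.float32(2722.0), (array([ 0.52114906,  0.18317588, -0.20296254]), np.float64(0.9572737216949463)))
[0.52043364 0.18115058 0.        ] [ 0.53827445  0.17755264 -0.199     ] 22.2583 [0.15565305 0.44802136 0.33610788]
```

View pics/end.png

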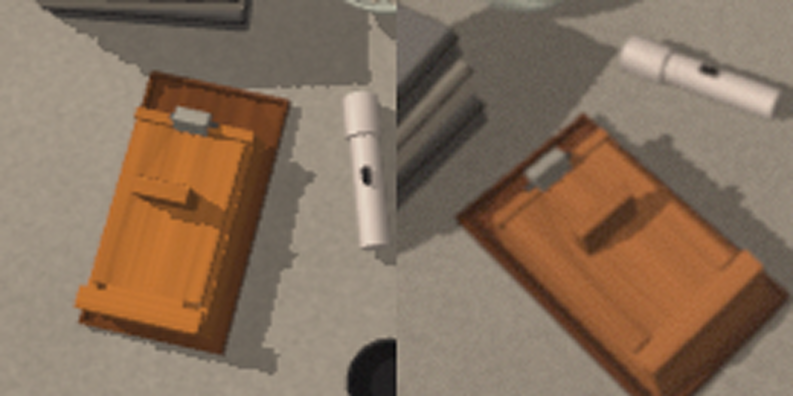

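The lid lies flat: its tongue is under the ledge (left view (140,305)), its far edge is under the catch (192,118), and it's centred between the side walls. The torch and boxes are where they were. The robot is clear, so I hand in.

```bash
python3 -c "
from plant import r
print(r.sign_off())"
```

```text
the job is handed in; nothing more can be done
None
```

The domino case is closed: the lid's tongue is under the ledge, it lies flat and home under the catch as far as the pictures and the felt contact heights show, and the job was handed in at about 22 s with the arm clear and the highest force read about 5 N.

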